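# Stack two drilled sign panels on the jig's four posts and lock them

## Task

Load the sign-mounting jig: lower the white backing panel over all four posts until it sits flat on the jig's base, then stack the orange face panel over the same posts so that it sits flat on the white one. Then swing the red catch fully across the top of the stack to lock it, and leave the other things on the table where they are.

Things in the scene. Friction and masses are not known exactly. Their poses are not given: they have to be found in the camera images.
- jig: Fixed jig: grey base plate 150 x 84 mm, 12 mm thick (x = -62 to +88 mm), four 7 mm steel posts at x = +-40, y = +-18 mm. Origin: centre of the post pattern at table height; x along the base to the catch's pillar, y across, z up. When seated, the white panel's origin is 12 mm and the orange panel's 32 mm above this origin, both at x = y = 0, lengths along x.
- post_tops (a point): Point at the centre of the post pattern at the height of the post tips, 54 mm above the table (42 mm above the base plate); the last 6 mm of each post taper to a 3 mm tip. The seated stack's top face is at 52 mm.
- backing_plate: White panel with two grey stripes, goes on first; 110 x 56 mm, 8 mm thick, four 10 mm through holes at x = +-40, y = +-18 mm, a brass collar (17 mm wide, 12 mm tall) under each: lying flat, the panel spans 12 to 20 mm height. Fits either way round. 0.08 to 0.17 kg; grip across the 56 mm at mid-length. Origin: middle of panel, at the collars' feet; x along length, y across, z up.
- face_plate: Orange panel with a white ring mark, goes on second; 110 x 56 mm, 8 mm thick, four 10 mm through holes at x = +-40, y = +-18 mm, a brass collar (17 mm wide, 12 mm tall) under each: lying flat, the panel spans 12 to 20 mm height. Fits either way round. 0.08 to 0.17 kg; grip across the 56 mm at mid-length. Origin: middle of panel, at the collars' feet; x along length, y across, z up.
- catch (a joint): Red swivel catch, rad, -0.5 to 1.62, growing counter-clockwise from above: 0 = arm along the jig's +y (parked beside the panels), 1.57 = along the jig's -x, over the seated panels. Arm 13 mm wide, 6 mm thick, 44 mm long from its axis, underside at z = 57 mm (an unseated panel blocks it). Light friction (0.02 N m), stays where left.
- catch_axis (a point): Upper end of the 18 mm thick pillar, z = 56 mm, at jig x = 74, y = 0 mm: the vertical axis about which the red catch turns.
- catch_stub (a point): Mid-height of the upright black stub (11 mm thick, z = 62 to 88 mm; this point at 76 mm) on the red catch's arm, 36 mm from its axis; push it sideways to swing the catch.
- magnet: Bystander: blue domed sheet weight, 44 mm wide, 36 mm tall; origin at centre of underside.
- black_tape: Bystander: small roll of black tape, 62 mm wide, 19 mm tall; origin at centre of underside.
- lighter: Bystander: green lighter lying down, 22 x 72 x 14 mm; origin at centre of underside, length along y.
There are look-alikes about, which are no part of the job. Of the things that look like the jig, the middle-sized one is meant.

How it is judged:
By the outcome, as a careful person would: the job done as asked, in the order asked, and still so for the second after the job is handed in, with the robot touching nothing.
It also fails if it takes over 67 s, if anything falls off the work surface, if the arm or the gripper's body presses on something with over 40 N, if the wrist force passes 120 N, or if a joint passes its speed limit or range.

## Robot

A 7-joint arm with a two-finger parallel gripper is mounted at the origin on the work surface; the furniture and walls round the work are solid. World frame = base frame: x ahead of the robot, y to its left, z up, the work surface at z = 0. Lengths are in m, angles in degrees, forces in N, time in s.
With the tool pointing down it reaches from about 0.425 to 0.875 m from the base axis. Payload 4.7 kg.
Tool frame: the origin (TCP) lies at the centre of the arm's flange, where the gripper is bolted on; the fingertips stand 182 mm ahead of it and the grasp point (between the pads) lies 164 mm ahead of it; z points along the fingers, x is the direction in which the jaws open and shut, and the axes are right-handed (so a half turn about z gives the same grasp; the last joint's range is limited). The gripper opens to 87 mm and grips with 3 to 60 N. Pads are 19 mm wide; open, the fingers measure 117 mm over their backs; the gripper's body (75 mm by 190 mm) begins 51 mm behind the grasp point.
Start: joints at [-70.468, 18.392, -4.016, 83.108, 1.295, 78.541, -3.26], TCP at [0.209, 0.616, 0.405] pointing down, gripper open.
Joint ranges: [-163.93, 163.93], [-17.29, 119.83], [-79.2, 71.16], [3.27, 140.29], [-89.18, 269.18], [5.43, 117.66], [-154.24, 154.24]. Speed limits (degrees/s): [147.25, 147.25, 180, 180, 180, 180, 180].

## Interface

Orientations are given as [roll, pitch, yaw] about the fixed x, y, z axes, in that order (R = Rz(yaw) Ry(pitch) Rx(roll)).
In Python, from cell import env gives the robot as it stands. The module is installed in compiled form; this text tells all that it offers.
- The arm moves only by the tool carry_out, never from a script. Its argument "increments" is a list of rows, each a list of 5 numbers: the shift along the world's x, y, z in m, then the turn about the world's z in degrees, then the gripper's target within -1 to 1 (shut at 1, half-way at 0, fully open at -1). In form: [[dx, dy, dz, spin, jaw], ...]. A call has 1 to 20 rows; each row is the pose to reach, as a shift and turn from the pose commanded when the call began; what a row does not reach only later rows make up. A row lasts 1/10 s, in which the tool goes at most 50 mm and 8.59 degrees, less where a joint would pass 70% of its speed; a pose out of reach is approached as far as the arm can. A call with a gripper value outside its range is refused whole. The fingers move at their own pace and stop on an object; "grip_force" is the grip in N (left out, the last holds). Time passes only in rows, so rows that repeat a pose let the fingers close. It gives the time, the measured TCP pose, the force and the opening at its end, in the units of the state.
- env.get_obs(): the state, without advancing time (a new reading comes with each control period).
- env.read_camera(name): name is "scene" or "top" or "wrist"; returns (picture, depth): 420x560x3 uint8, red, green, blue; 420x560 float32, m along the optical axis (not along the pixel's ray), 0 where there is no reading.
- env.get_calibration(name): a dict with "K" (3x3 intrinsics, pixels), "camera_from_world" (4x4, takes a point from world to camera coordinates); the wrist camera has in their place "T_tool_cam" (4x4, takes a point from camera to tool coordinates, whose origin is the TCP and whose axes are the tool frame's). Camera axes: x right, y down, z forward; pixel columns grow to the right and rows downward; lengths in m; the calibration is good to about 2 mm. The wrist camera is an equidistant fisheye: a pixel r from the principal point sees the ray r / f radians off the axis. A picture is of the moment at which its call begins: read the wrist's pose just before it. get_calibration takes no time and is no camera call.
- env.sign_off(): hands the job in, once; it reports no verdict.
The state is a dict: "time_s": time; "qpos": joint angles; "joint_velocities": joint speeds; "effort": joint torques, N m; "tool_pos": TCP position; "tool_rot": TCP orientation; "force": force on the tool from outside, world axes, zero at the start; "wrist_torque": the same for the moment, N m; "grip_width": finger opening in m.
Only numpy, scipy, OpenCV 4.12 (cv2) and the standard library are available. Lean on these libraries where they do the work, as an engineer would, in place of code of your own. Each camera call takes 0.05 s, during which the arm holds its last target.

## Working session

There is one attempt and no reset: what is moved stays moved. The work goes in short steps, Python scripts to look and compute and a tool call to move; the robot and the scene stay as the last step left them, time stands still between calls to the robot, and variables do not carry over. Pictures are saved under pics/ and viewed, and the job is handed in when it is done.

Besides the shell and the picture viewer there is one more tool, called after "Request:" in YAML: its name, and indented under it one key for each argument. carry_out: Moves the arm, as the interface text tells. Its arguments: {"type":"object","properties":{"increments":{"type":"array"},"grip_force":{"type":"number"}},"required":["increments"]}

```bash
mkdir -p pics; cat > h.py <<'E'
from cell import env
import numpy as np, cv2
def snap(n,f):
    p,d=env.read_camera(n); cv2.imwrite('pics/%s.png'%f,cv2.cvtColor(p,cv2.COLOR_RGB2BGR)); np.save('pics/%s_d.npy'%f,d); np.save('pics/%s.npy'%f,p); return p,d
def world(n,d,u,v):
    c=env.get_calibration(n); K=np.array(c['K']); T=np.linalg.inv(np.array(c['camera_from_world']))
    z=d[int(v),int(u)]; pc=np.linalg.inv(K)@[u,v,1]*z
    return T[:3,:3]@pc+T[:3,3]
def ray(n,u,v,h):
    c=env.get_calibration(n); K=np.array(c['K']); T=np.linalg.inv(np.array(c['camera_from_world']))
    r=T[:3,:3]@(np.linalg.inv(K)@[u,v,1]); o=T[:3,3]
    return o+r*(h-o[2])/r[2]
def cloud(n,d):
    c=env.get_calibration(n); K=np.array(c['K']); T=np.linalg.inv(np.array(c['camera_from_world']))
    v,u=np.mgrid[:d.shape[0],:d.shape[1]]
    pc=np.stack([(u-K[0,2])/K[0,0]*d,(v-K[1,2])/K[1,1]*d,d],-1)
    return pc@T[:3,:3].T+T[:3,3]
E
python3 - <<'E'
from h import *
print(env.get_obs())
for n in ['scene','top']: snap(n,n+'0'); print(env.get_calibration(n))
print(env.get_calibration('wrist'))
E
```

```text
{'time_s': 0.0, 'qpos': array([-70.46756328,  18.44145362,  -4.01418845,  83.17497997,
         1.29379686,  78.5423424 ,  -3.2586089 ]), 'joint_velocities': array([-0.05024644,  0.01969512,  0.02658519, -0.00707997,  0.07199215,
       -0.04600426, -0.01461077]), 'effort': array([-1.76418282e-03, -4.91292429e+01, -4.04916890e-01, -3.12526774e+01,
       -6.40500477e-02,  4.34371771e-02,  2.00525628e-04]), 'tool_pos': array([0.20863695, 0.61538919, 0.40363317]), 'tool_rot': array([1.79994933e+02, 1.13602700e-01, 7.12771862e+01]), 'force': array([ 0.32739273,  0.52416829, -0.3326333 ]), 'wrist_torque': array([ 0.00106568, -0.02312601, -0.01604131]), 'grip_width': 0.08707614839130023}
{'K': array([[439.72730762,   0.        , 282.32363319],
       [  0.        , 439.72730762, 202.61613123],
       [  0.        ,   0.        ,   1.        ]]), 'camera_from_world': array([[ 0.78659306, -0.61736007,  0.01174316, -0.38306326],
       [-0.31629503, -0.41918678, -0.85102286,  0.19070443],
       [ 0.53031011,  0.66569437, -0.52499733,  1.27149363],
       [ 0.        ,  0.        ,  0.      
[... 360 characters left out ...]
00417e-01],
       [ 1.37455366e-01, -1.54051509e-04, -9.90507950e-01,
         1.62177241e+00],
       [ 0.00000000e+00,  0.00000000e+00,  0.00000000e+00,
         1.00000000e+00]])}
{'K': array([[325.1922621 ,   0.        , 279.91971787],
       [  0.        , 325.1922621 , 211.53620529],
       [  0.        ,   0.        ,   1.        ]]), 'T_tool_cam': array([[ 9.99999353e-01,  4.56760085e-05, -1.13647624e-03,
        -9.38197760e-04],
       [ 2.78971498e-04,  9.58822351e-01,  2.84006374e-01,
        -7.74050034e-02],
       [ 1.10265110e-03, -2.84006508e-01,  9.58821718e-01,
         1.97884648e-02],
       [ 0.00000000e+00,  0.00000000e+00,  0.00000000e+00,
         1.00000000e+00]])}
```

View pics/scene0.png

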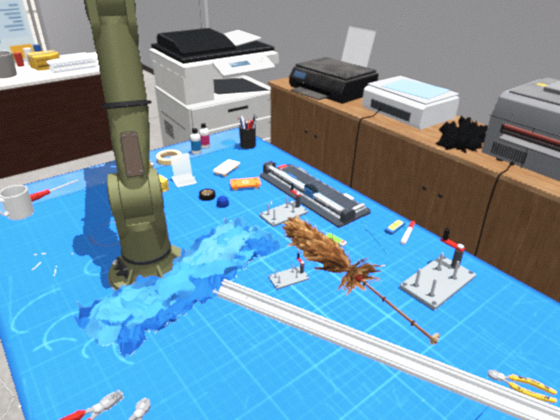

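View pics/top0.png

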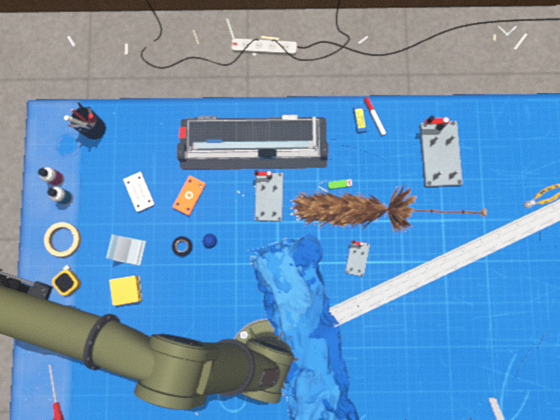

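The scene view shows three jigs. In the top view they are large at (441,153), middle at (268,196) and small at (357,258). The white panel is at (139,191) and the orange one at (189,195).

```bash
python3 - <<'E'
from h import *
p=np.load('pics/top0.npy'); d=np.load('pics/top0_d.npy')
c=p[160:260,110:310]; cv2.imwrite('pics/crop1.png',cv2.cvtColor(cv2.resize(c,(800,400),interpolation=cv2.INTER_CUBIC),cv2.COLOR_RGB2BGR))
W=cloud('top',d)
for n,(u,v) in dict(jig=(268,196),big=(441,153),small=(357,258),white=(139,191),orange=(189,195),mag=(209,241),tape=(182,246),lighter=(340,184),duster=(345,210),blue=(290,270),cutter=(250,130)).items():
    print(n,W[v,u].round(3))
Z=W[...,2]
for name,m,zr in [('orange',(p[...,0]>180)&(p[...,1]>60)&(p[...,1]<150)&(p[...,2]<90),None),]:
    m=m.astype(np.uint8); m[:, :160]=0;m[:,215:]=0;m[:165]=0;m[230:]=0
    ys,xs=np.nonzero(m); print(name,len(xs),cv2.minAreaRect(np.c_[xs,ys].astype(np.float32)))
    print(np.median(Z[m>0]))
for name,(u0,u1,v0,v1) in dict(white=(118,160,165,218),orange=(165,213,170,222),jig=(245,292,165,228)).items():
    w=W[v0:v1,u0:u1].reshape(-1,3)
    print(name,np.histogram(w[:,2],bins=np.arange(-.01,.1,.005)))
E
```

```text
jig [ 0.487 -0.008  0.014]
big [ 0.617 -0.546  0.014]
small [ 0.295 -0.278  0.002]
white [0.507 0.388 0.016]
orange [0.492 0.233 0.022]
mag [0.349 0.168 0.036]
tape [0.337 0.256 0.002]
lighter [ 0.521 -0.23   0.02 ]
duster [ 0.434 -0.238  0.064]
blue [ 0.26  -0.073  0.027]
cutter [0.695 0.046 0.02 ]
orange 11 ((189.3841094970703, 194.72213745117188), (16.074167251586914, 28.83327865600586), 27.552812576293945)
0.021547305444918452
white (array([148, 592, 666, 147,  63, 247, 259,  84,   6,   0,   0,   0,   0,
         0,   0,   0,   0,   0,   0,   0,   0]), array([-0.01 , -0.005,  0.   ,  0.005,  0.01 ,  0.015,  0.02 ,  0.025,
        0.03 ,  0.035,  0.04 ,  0.045,  0.05 ,  0.055,  0.06 ,  0.065,
        0.07 ,  0.075,  0.08 ,  0.085,  0.09 ,  0.095]))
orange (array([157, 731, 745, 196,  47, 215, 290,  91,   3,   0,   0,   0,   0,
         0,   0,   0,   0,   0,   0,   0,   0]), array([-0.01 , -0.005,  0.   ,  0.005,  0.01 ,  0.015,  0.02 ,  0.025,
        0.03 ,  0.035,  0.04 ,  0.045,  0.05 ,  0.055,  0.06 ,  0.065,
        0.07 ,  0.075,  0.08 ,  0.085,  0.09 ,  0.095]))
jig (array([105, 503, 646, 425, 647, 410,  69,  16,   4,   7,   6,   9,  11,
        18,  25,  28,   3,   4,   2,   5,   5]), array([-0.01 , -0.005,  0.   ,  0.005,  0.01 ,  0.015,  0.02 ,  0.025,
        0.03 ,  0.035,  0.04 ,  0.045,  0.05 ,  0.055,  0.06 ,  0.065,
        0.07 ,  0.075,  0.08 ,  0.085,  0.09 ,  0.095]))
```

View pics/crop1.png

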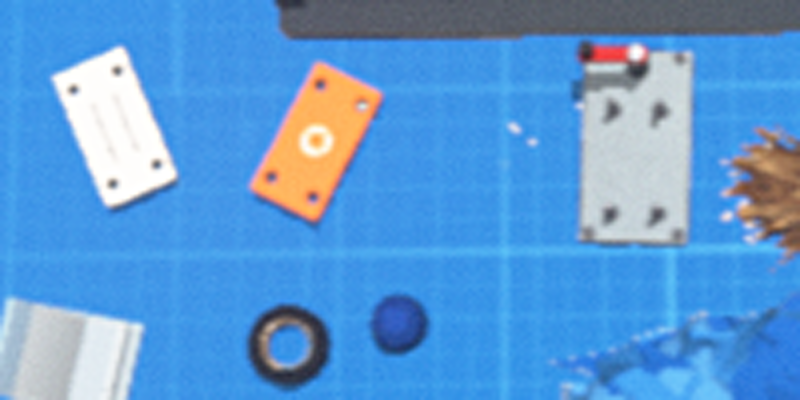

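```bash
python3 - <<'E'
from h import *
p=np.load('pics/top0.npy'); d=np.load('pics/top0_d.npy'); hsv=cv2.cvtColor(p,cv2.COLOR_RGB2HSV)
def rect(m,win,z,name):
    k=np.zeros_like(m,np.uint8); u0,u1,v0,v1=win; k[v0:v1,u0:u1]=m[v0:v1,u0:u1]
    cs,_=cv2.findContours(k,cv2.RETR_EXTERNAL,cv2.CHAIN_APPROX_NONE); c=max(cs,key=cv2.contourArea)[:,0]
    w=np.array([ray('top',u,v,z)[:2] for u,v in c]).astype(np.float32)
    print(name,cv2.minAreaRect(w*1000), 'poly m',w.min(0),w.max(0))
white=(hsv[...,1]<60)&(hsv[...,2]>170)
rect(white.astype(np.uint8),(118,160,165,218),.02,'white')
orange=((hsv[...,0]<25)&(hsv[...,1]>100)&(hsv[...,2]>150))
rect(orange.astype(np.uint8),(165,213,170,222),.02,'orange')
grey=(hsv[...,1]<70)&(hsv[...,2]>100)
rect(grey.astype(np.uint8),(250,290,168,228),.012,'jig')
W=cloud('top',d)
# duster extents
k=np.zeros(d.shape,bool); k[170:240,285:420]=1
m=k&(W[...,2]>.03)&(hsv[...,0]<25); w=W[m]
print('duster',w.min(0),w.max(0)); 
w2=w[w[:,1]>-.15]; print(w2.min(0),w2.max(0))
k[:]=0;k[100:170,170:335]=1; w=W[k&(W[...,2]>.02)]; print('cutter',np.percentile(w,[1,99],axis=0))
k[:]=0;k[230:300,245:330]=1; w=W[k&(W[...,2]>.01)]; print('blue',np.percentile(w,[1,99],axis=0))
E
```

```text
white ((505.11859130859375, 388.4410400390625), (113.6724853515625, 58.68332290649414), 23.590173721313477) poly m [0.4443143  0.34274468] [0.5656693  0.43678233]
orange ((491.7306213378906, 233.5585174560547), (55.85737609863281, 108.37421417236328), 62.86655807495117) poly m [0.43327683 0.18758067] [0.55130917 0.2815413 ]
jig ((486.36895751953125, -8.157730102539062), (86.29904174804688, 146.57127380371094), 89.46298217773438) poly m [ 0.4127394  -0.05199162] [0.5595368  0.03468511]
duster [ 0.19993667 -0.44597151  0.03000019] [ 0.49848765 -0.07225977  1.66507084]
[ 0.19993667 -0.14998953  0.03042466] [ 0.48466021 -0.07225977  1.66507084]
cutter [[ 0.19993667 -0.18694237  0.02007647]
 [ 0.73320617  0.26031863  1.66507084]]
blue [[ 0.17446958 -0.17332121  0.01133047]
 [ 0.35645121  0.0348428   0.0534513 ]]
```

Request:
carry_out:
  increments:
    - [0.296, -0.227, 0, 42.3, -1]
    - [0.296, -0.227, 0, 42.3, -1]
    - [0.296, -0.227, 0, 42.3, -1]
    - [0.296, -0.227, 0, 42.3, -1]
    - [0.296, -0.227, 0, 42.3, -1]
    - [0.296, -0.227, 0, 42.3, -1]
    - [0.296, -0.227, 0, 42.3, -1]
    - [0.296, -0.227, 0, 42.3, -1]
    - [0.296, -0.227, -0.105, 42.3, -1]
    - [0.296, -0.227, -0.105, 42.3, -1]
    - [0.296, -0.227, -0.105, 42.3, -1]
    - [0.296, -0.227, -0.105, 42.3, -1]
    - [0.296, -0.227, -0.105, 42.3, -1]

```text
time_s: 1.4
tool_pos: [0.5052, 0.3896, 0.3025]
tool_rot: [179.8, -0.1, 113.6]
force: [0.6, -0.0, 1.0]
grip_width: 0.087
```

```bash
cat >> h.py <<'E'
from scipy.spatial.transform import Rotation as Ro
def wsnap(f):
    o=env.get_obs(); p,d=snap('wrist',f); np.savez('pics/%s_o.npz'%f,pos=o['tool_pos'],rot=o['tool_rot']); return o,p,d
def wray(o,uv,h):
    """pixels -> world at height h"""
    c=env.get_calibration('wrist');K=np.array(c['K']);T=np.array(c['T_tool_cam'])
    uv=np.atleast_2d(uv).astype(float); x=(uv-[K[0,2],K[1,2]])/K[0,0]; r=np.linalg.norm(x,axis=1)+1e-9
    ray=np.c_[x*(np.sin(r)/r)[:,None],np.cos(r)]
    R=Ro.from_euler('xyz',o['tool_rot'],degrees=True).as_matrix()
    D=ray@T[:3,:3].T@R.T; O=R@T[:3,3]+np.array(o['tool_pos'])
    return O+D*((h-O[2])/D[:,2])[:,None]
E
python3 - <<'E'
from h import *
o,p,d=wsnap('w1'); print(o['tool_pos'],o['tool_rot'],o['time_s'],o['force'])
E
```

```text
[0.50522484 0.38958075 0.30249649] [ 1.79786571e+02 -6.82203006e-02  1.13617558e+02] 1.4 [ 0.59585309 -0.01007696  0.96901037]
```

View pics/w1.png

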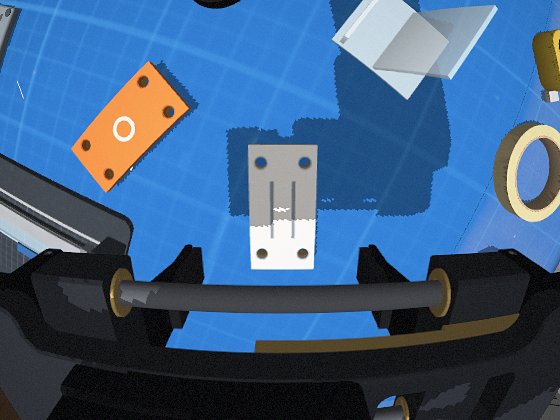

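The wrist view shows the white panel in the middle. Its holes are near (261,162), (305,163), (262,253) and (303,253), and the orange panel is at (130,127).

```bash
cat >> h.py <<'E'
def holes(o,p,seeds,h=.02,rad=11,dark=True):
    g=cv2.cvtColor(p,cv2.COLOR_RGB2LAB).astype(float); L=g
    out=[]
    for (u,v) in seeds:
        y,x=np.mgrid[v-rad:v+rad+1,u-rad:u+rad+1]
        pt=g[v-rad:v+rad+1,u-rad:u+rad+1]
        ring=np.hypot(x-u,y-v)>rad-2
        ref=np.median(pt[ring],axis=0); dist=np.linalg.norm((pt-ref)*[1,1,1],axis=2)
        m=(dist>0.45*dist.max())&(np.hypot(x-u,y-v)<=rad-1)
        n,lab,st,ce=cv2.connectedComponentsWithStats(m.astype(np.uint8))
        i=1+np.argmax(st[1:,4]); out.append([ce[i][0]+u-rad,ce[i][1]+v-rad,st[i,4]])
    out=np.array(out); return out
def fit(w):
    """4 hole pts ordered any -> centre, yaw of long axis in (-90,90]"""
    w=np.asarray(w)[:,:2]*1000; c=w.mean(0); D=w-c
    r=cv2.minAreaRect(w.astype(np.float32)); b=cv2.boxPoints(r)
    e=[b[1]-b[0],b[2]-b[1]]; e=max(e,key=np.linalg.norm); a=np.degrees(np.arctan2(e[1],e[0]))
    a=(a+90)%180-90
    return c,a,r[1]
E
python3 - <<'E'
from h import *
z=np.load('pics/w1_o.npz'); o=dict(tool_pos=z['pos'],tool_rot=z['rot']); p=np.load('pics/w1.npy')
for s in [[(261,162),(305,163),(262,253),(303,253)],[(142,81),(168,111),(87,145),(109,174)]]:
    h=holes(o,p,s,rad=10); print(h.round(1)); w=wray(o,h[:,:2],.02); print(w.round(4)[:,:2],fit(w))
E
```

```text
[[260.3 162.5 115. ]
 [304.3 162.5 115. ]
 [261.6 253.4  86. ]
 [302.2 253.2  87. ]]
[[0.4743 0.3576]
 [0.4599 0.3904]
 [0.5478 0.3895]
 [0.5333 0.4222]] (array([503.83676111, 389.91017924]), np.float32(23.449203), (80.23213195800781, 35.79988098144531))
[[142.7  81.2  97. ]
 [168.2 111.5 107. ]
 [ 85.7 144.8  78. ]
 [108.7 173.8  76. ]]
[[0.4476 0.2377]
 [0.464  0.2698]
 [0.5187 0.2013]
 [0.5352 0.2334]] (array([491.39543204, 235.5474405 ]), np.float32(-27.0877), (36.03733825683594, 80.01564025878906))
```

Request:
carry_out:
  increments:
    - [-0.0014, 0.0003, -0.04, 0, -1]
    - [-0.0014, 0.0003, -0.08, 0, -1]
    - [-0.0014, 0.0003, -0.105, 0, -1]
    - [-0.0014, 0.0003, -0.113, 0, -1]
    - [-0.0014, 0.0003, -0.113, 0, -1]

```text
time_s: 1.95
tool_pos: [0.5036, 0.3894, 0.1877]
tool_rot: [179.9, -0.0, 113.6]
force: [-0.2, 0.0, 0.3]
grip_width: 0.0872
```

```bash
python3 - <<'E'
from h import *
o=env.get_obs(); print(o['tool_pos'],o['tool_rot'],o['force'])
snap('scene','s1')
E
```

```text
[0.50359155 0.38942446 0.18769229] [ 1.79943960e+02 -1.73809565e-02  1.13598973e+02] [-0.17636586  0.0153839   0.34901029]
```

Request:
carry_out:
  increments:
    - [0, 0, 0, 0, 0.6]
    - [0, 0, 0, 0, 0.6]
    - [0, 0, 0, 0, 0.6]
    - [0, 0, 0, 0, 0.6]
    - [0, 0, 0, 0, 0.6]
    - [0, 0, 0, 0, 0.6]
    - [0, 0, 0, 0, 0.6]
    - [0, 0, 0, 0, 0.6]
  grip_force: 25

```text
time_s: 2.8
tool_pos: [0.5033, 0.3892, 0.1872]
tool_rot: [180.0, -0.0, 113.6]
force: [-1.5, 0.4, 4.2]
grip_width: 0.0559
```

Request:
carry_out:
  increments:
    - [0, 0, 0.02, 0, 0.6]
    - [0, 0, 0.06, 0, 0.6]
    - [0, 0, 0.1, 0, 0.6]
    - [0.015, -0.04, 0.123, -4, 0.6]
    - [0.035, -0.08, 0.123, -8, 0.6]
    - [0.05, -0.12, 0.123, -12, 0.6]
    - [0.07, -0.16, 0.123, -16, 0.6]
    - [0.07, -0.2, 0.123, -20, 0.6]
    - [0.07, -0.24, 0.123, -24.1, 0.6]
    - [0.07, -0.28, 0.123, -24.1, 0.6]
    - [0.07, -0.32, 0.123, -24.1, 0.6]
    - [0.07, -0.36, 0.123, -24.1, 0.6]
    - [0.07, -0.38, 0.123, -24.1, 0.6]
    - [0.07, -0.397, 0.123, -24.1, 0.6]
    - [0.07, -0.397, 0.123, -24.1, 0.6]
    - [0.07, -0.397, 0.123, -24.1, 0.6]
    - [0.07, -0.397, 0.123, -24.1, 0.6]

```text
time_s: 4.5
tool_pos: [0.5732, -0.0064, 0.3094]
tool_rot: [-180.0, -0.0, 89.6]
force: [0.2, 0.4, -1.4]
grip_width: 0.0558
```

```bash
python3 - <<'E'
from h import *
o,p,d=wsnap('w2'); print(o['tool_pos'],o['tool_rot'],o['time_s'],o['force'],o['grip_width'])
E
```

```text
[ 0.57322384 -0.00640851  0.30938294] [-1.79962111e+02 -4.22283351e-02  8.96007655e+01] 4.5 [ 0.23815297  0.43025949 -1.42168594] 0.055770361482050404
```

View pics/w2.png

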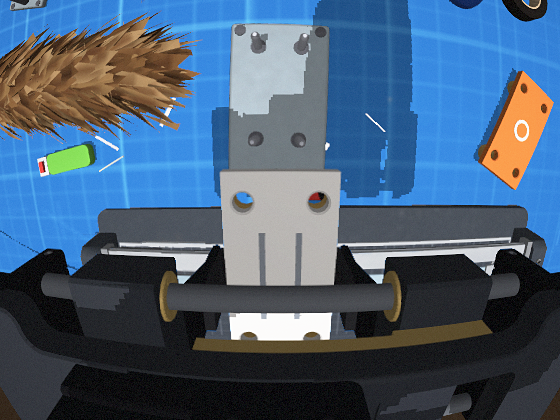

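View pics/s1.png

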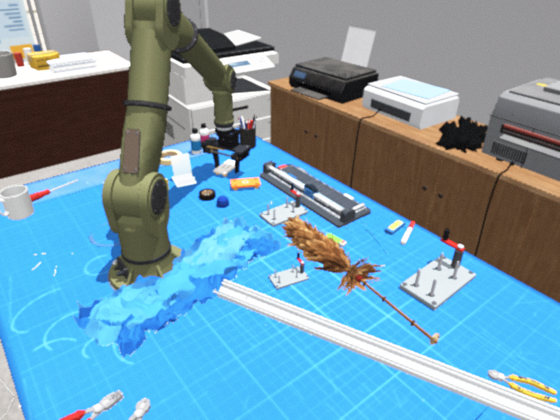

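The panel is held, with its rear holes at (243,201) and (318,201). Posts show at (256,138), (299,140), (257,40) and (303,42). I'll zoom in for the tips.

```bash
python3 - <<'E'
from h import *
p=np.load('pics/w2.npy')
c=p[20:220,215:355]; cv2.imwrite('pics/c2.png',cv2.cvtColor(cv2.resize(c,None,fx=3,fy=3,interpolation=cv2.INTER_CUBIC),cv2.COLOR_RGB2BGR))
E
```

```text
(no output)
```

View pics/c2.png

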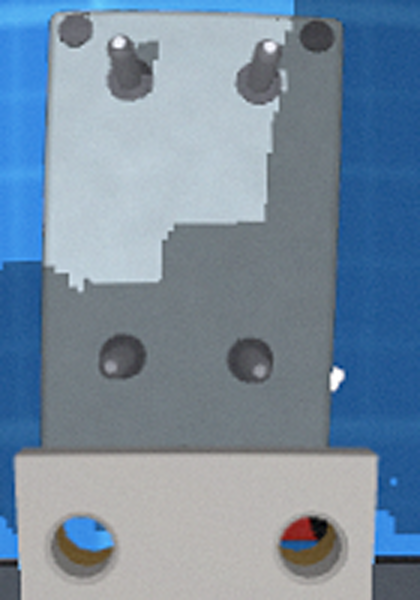

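```bash
python3 - <<'E'
from h import *
z=np.load('pics/w2_o.npz'); o=dict(tool_pos=z['pos'],tool_rot=z['rot']); p=np.load('pics/w2.npy')
s=lambda a:np.array([[215+(x+.5)/3-.5,20+(y+.5)/3-.5] for x,y in a])
w=wray(o,s([(119,42),(268,47),(110,367),(260,371)]),.054); print(w.round(4)); print(fit(w))
h=wray(o,s([(82,546),(313,546)]),o['tool_pos'][2]-.1672); print(h.round(4))
D=h[:,:2]-o['tool_pos'][:2]; print(D, h[1]-h[0], (h.mean(0)[:2]-o['tool_pos'][:2]))
b=wray(o,s([(53,13),(343,20)]),.012); print('base corners',b)
E
```

```text
[[ 0.4324 -0.0248  0.054 ]
 [ 0.434   0.0106  0.054 ]
 [ 0.5125 -0.0278  0.054 ]
 [ 0.5137  0.0083  0.054 ]]
(array([473.139658  ,  -8.41081157]), np.float32(-2.0454712), (36.1497917175293, 80.13125610351562))
[[ 0.534  -0.0251  0.1422]
 [ 0.5343  0.0112  0.1422]]
[[-0.03920221 -0.01868186]
 [-0.03894598  0.01757875]] [0.00025623 0.0362606  0.        ] [-0.03907409 -0.00055155]
base corners [[ 0.41122752 -0.0467896   0.012     ]
 [ 0.41394261  0.03519114  0.012     ]]
```

Request:
carry_out:
  increments:
    - [-0.04, -0.0012, 0, -1.65, 0.6]
    - [-0.08, -0.0012, 0, -1.65, 0.6]
    - [-0.101, -0.0012, 0, -1.65, 0.6]
    - [-0.101, -0.0012, -0.03, -1.65, 0.6]
    - [-0.101, -0.0012, -0.06, -1.65, 0.6]
    - [-0.101, -0.0012, -0.06, -1.65, 0.6]
    - [-0.101, -0.0012, -0.06, -1.65, 0.6]
    - [-0.101, -0.0012, -0.06, -1.65, 0.6]

```text
time_s: 5.35
tool_pos: [0.4732, -0.0089, 0.2513]
tool_rot: [179.9, -0.0, 87.9]
force: [-0.5, -0.0, -1.7]
grip_width: 0.0557
```

```bash
python3 - <<'E'
from h import *
o,p,d=wsnap('w3'); print(o['tool_pos'],o['tool_rot'],o['time_s'],o['force'],o['grip_width'])
c=p[150:350,200:360]; cv2.imwrite('pics/c3.png',cv2.cvtColor(cv2.resize(c,None,fx=3,fy=3,interpolation=cv2.INTER_CUBIC),cv2.COLOR_RGB2BGR))
E
```

```text
[ 0.47322503 -0.00888237  0.25127216] [ 1.79861115e+02 -1.99930937e-02  8.78721103e+01] 5.35 [-0.46228992 -0.01545275 -1.72354676] 0.05570496590022163
```

View pics/c3.png

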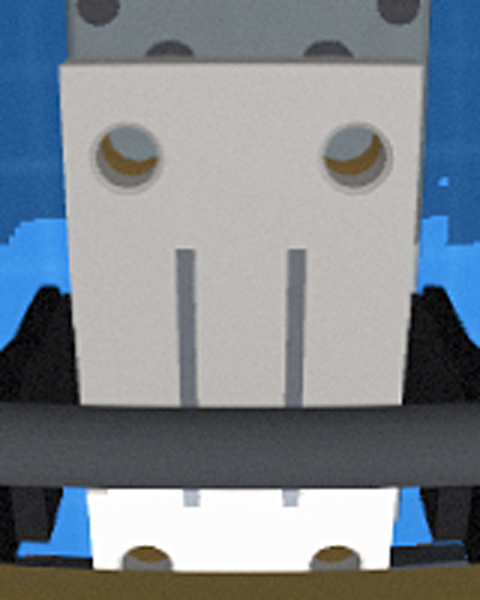

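View pics/w3.png

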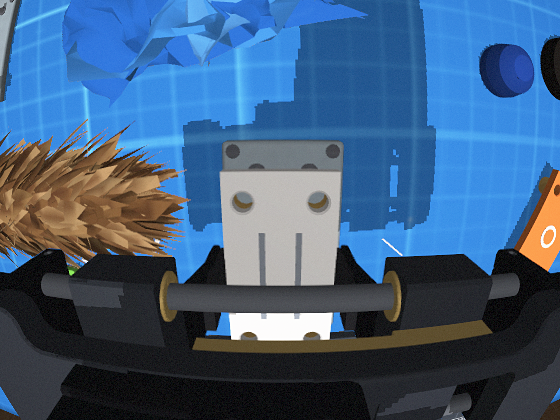

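```bash
python3 - <<'E'
from h import *
z=np.load('pics/w3_o.npz'); o=dict(tool_pos=z['pos'],tool_rot=z['rot'])
s=lambda a:np.array([[200+(x+.5)/3-.5,150+(y+.5)/3-.5] for x,y in a])
print('posts feet',wray(o,s([(170,50),(329,50)]),.012).round(4))
print('rivets',wray(o,s([(98,9),(399,9)]),.012).round(4))
h=wray(o,s([(128,157),(357,157)]),o['tool_pos'][2]-.1672); print('holes',h.round(4),h.mean(0).round(4))
for i in range(4): print(env.get_obs()['tool_pos'])
E
```

```text
posts feet [[ 0.4283 -0.0245  0.012 ]
 [ 0.4296  0.0116  0.012 ]]
rivets [[ 0.4181 -0.0404  0.012 ]
 [ 0.4206  0.0278  0.012 ]]
holes [[ 0.4342 -0.0263  0.0841]
 [ 0.4355  0.0096  0.0841]] [ 0.4348 -0.0083  0.0841]
[ 0.47327699 -0.00900917  0.25137482]
[ 0.47327699 -0.00900917  0.25137482]
[ 0.47327699 -0.00900917  0.25137482]
[ 0.47327699 -0.00900917  0.25137482]
```

Request:
carry_out:
  increments:
    - [-0.0014, 0.0014, 0, 0, 0.6]
    - [-0.0014, 0.0014, -0.004, 0, 0.6]
    - [-0.0014, 0.0014, -0.008, 0, 0.6]
    - [-0.0014, 0.0014, -0.012, 0, 0.6]
    - [-0.0014, 0.0014, -0.016, 0, 0.6]
    - [-0.0014, 0.0014, -0.02, 0, 0.6]
    - [-0.0014, 0.0014, -0.022, 0, 0.6]
    - [-0.0014, 0.0014, -0.022, 0, 0.6]

```text
time_s: 6.2
tool_pos: [0.4707, -0.008, 0.2273]
tool_rot: [-180.0, 0.0, 87.8]
force: [0.6, 0.5, -1.7]
grip_width: 0.056
```

```bash
python3 - <<'E'
from h import *
o,p,d=wsnap('w4'); print(o['tool_pos'],o['tool_rot'],o['time_s'],o['force'],o['wrist_torque'],o['grip_width'])
c=p[150:350,200:360]; cv2.imwrite('pics/c4.png',cv2.cvtColor(cv2.resize(c,None,fx=3,fy=3,interpolation=cv2.INTER_CUBIC),cv2.COLOR_RGB2BGR))
E
```

```text
[ 0.47071271 -0.00795856  0.22733666] [-1.79955792e+02  6.91240033e-03  8.78173653e+01] 6.2 [ 0.56536859  0.54070951 -1.68752996] [0.06581003 0.02738689 0.03324582] 0.05601739522546862
```

View pics/c4.png

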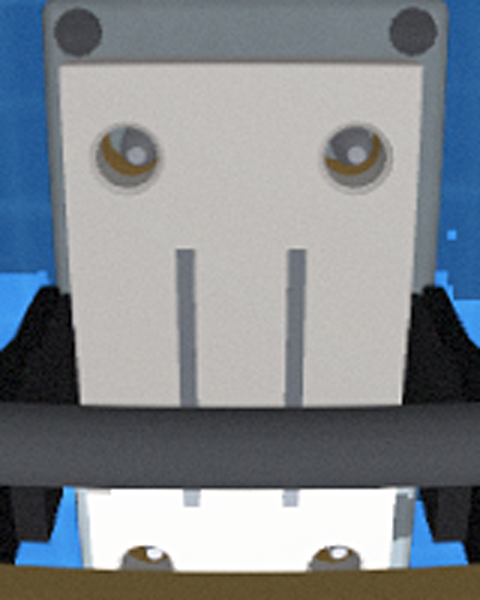

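The tips show inside all four holes. I'll lower it the rest of the way.

Request:
carry_out:
  increments:
    - [0, 0.0005, -0.004, 0, 0.6]
    - [0, 0.0005, -0.008, 0, 0.6]
    - [0, 0.0005, -0.012, 0, 0.6]
    - [0, 0.0005, -0.016, 0, 0.6]
    - [0, 0.0005, -0.02, 0, 0.6]
    - [0, 0.0005, -0.024, 0, 0.6]
    - [0, 0.0005, -0.027, 0, 0.6]
    - [0, 0.0005, -0.028, 0, 0.6]
    - [0, 0.0005, -0.028, 0, 0.6]

```text
time_s: 7.15
tool_pos: [0.4708, -0.0074, 0.1996]
tool_rot: [-180.0, -0.0, 87.8]
force: [0.4, -0.2, -1.6]
grip_width: 0.0559
```

```bash
python3 - <<'E'
from h import *
o,p,d=wsnap('w5'); print(o['tool_pos'],o['tool_rot'],o['time_s'],o['force'],o['wrist_torque'],o['grip_width'])
E
```

```text
[ 0.47083011 -0.00740069  0.19963902] [-1.79986768e+02 -1.58237496e-03  8.78262058e+01] 7.15 [ 0.40807476 -0.15055772 -1.62914657] [-0.01748832 -0.00519308  0.02914183] 0.05585505918769603
```

View pics/w5.png

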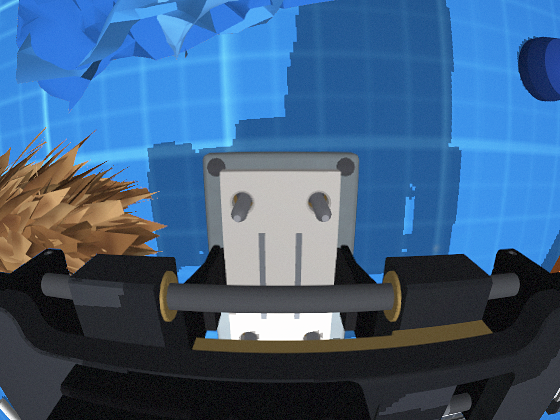

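Request:
carry_out:
  increments:
    - [0, 0, -0.0007, 0, 0.6]
    - [0, 0, -0.0014, 0, 0.6]
    - [0, 0, -0.0018, 0, 0.6]
    - [0, 0, -0.0018, 0, 0.6]

```text
time_s: 7.6
tool_pos: [0.4711, -0.0075, 0.1991]
tool_rot: [180.0, -0.0, 87.8]
force: [-3.8, -1.6, 7.1]
grip_width: 0.0559
```

Request:
carry_out:
  increments:
    - [0, 0, 0, 0, -0.6]
    - [0, 0, 0, 0, -0.6]
    - [0, 0, 0, 0, -0.6]
    - [0, 0, 0, 0, -0.6]
    - [0, 0, 0.02, 0, -0.6]
    - [0, 0, 0.05, 0, -0.6]
    - [0, 0, 0.09, 0, -0.6]
    - [0, 0, 0.11, 0, -0.6]
    - [0, 0, 0.11, 0, -0.6]

```text
time_s: 8.5
tool_pos: [0.4722, -0.0075, 0.3112]
tool_rot: [179.6, -0.1, 87.8]
force: [0.0, -0.4, 0.2]
grip_width: 0.0697
```

```bash
python3 - <<'E'
from h import *
o,p,d=wsnap('w6'); print(o['tool_pos'],o['tool_rot'],o['time_s'],o['force'],o['grip_width'])
snap('scene','s2')
E
```

```text
[ 0.47219292 -0.00746577  0.31122956] [ 1.79621450e+02 -8.27602051e-02  8.78238597e+01] 8.5 [ 0.03601028 -0.44683989  0.21307258] 0.06965937921765705
```

View pics/w6.png

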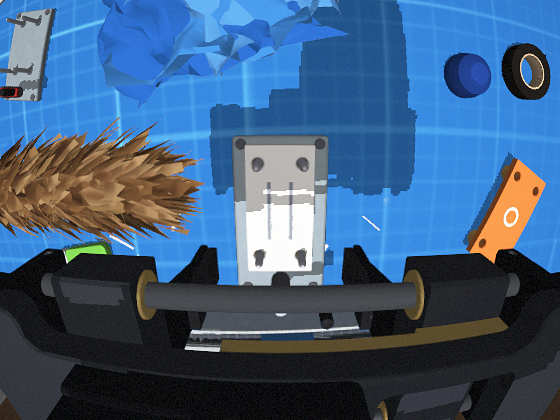

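White is seated: contact came at the expected height with about 7 N. Next is orange.

Request:
carry_out:
  increments:
    - [0.0192, 0.04, -0.009, -8, -1]
    - [0.0192, 0.08, -0.009, -16, -1]
    - [0.0192, 0.12, -0.009, -24, -1]
    - [0.0192, 0.16, -0.009, -24.9, -1]
    - [0.0192, 0.2, -0.009, -24.9, -1]
    - [0.0192, 0.23, -0.009, -24.9, -1]
    - [0.0192, 0.243, -0.009, -24.9, -1]
    - [0.0192, 0.243, -0.009, -24.9, -1]
    - [0.0192, 0.243, -0.009, -24.9, -1]
    - [0.0192, 0.243, -0.009, -24.9, -1]

```text
time_s: 9.6
tool_pos: [0.4905, 0.2333, 0.2986]
tool_rot: [180.0, 0.1, 62.7]
force: [-0.6, -0.5, 0.4]
grip_width: 0.0871
```

```bash
python3 - <<'E'
from h import *
o,p,d=wsnap('w7'); print(o['tool_pos'],o['tool_rot'],o['time_s'],o['force'],o['grip_width'])
E
```

```text
[0.49050904 0.23327307 0.29857466] [1.79992083e+02 7.62746403e-02 6.27426981e+01] 9.6 [-0.6207775  -0.46903176  0.43190837] 0.08709638799919527
```

View pics/w7.png

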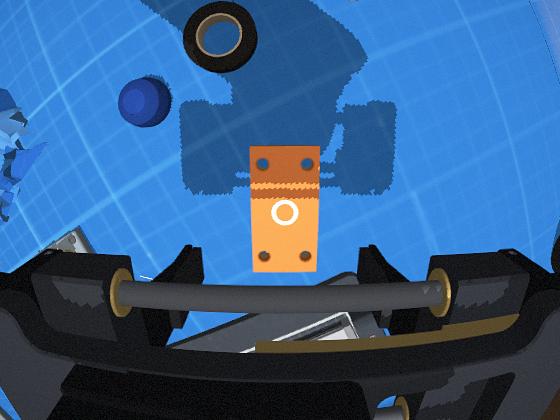

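View pics/s2.png

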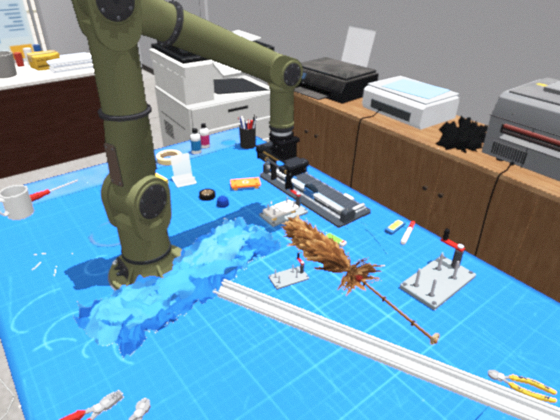

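```bash
python3 - <<'E'
from h import *
z=np.load('pics/w7_o.npz'); o=dict(tool_pos=z['pos'],tool_rot=z['rot']); p=np.load('pics/w7.npy')
h=holes(o,p,[(262,164),(307,163),(264,256),(306,256)],rad=10); print(h.round(1)); w=wray(o,h[:,:2],.02); print(w.round(4)[:,:2],fit(w))
d=np.load('pics/top0_d.npy');W=cloud('top',d);k=np.zeros(d.shape,bool);k[100:172,170:335]=1;k&=(d>.1)&(W[...,2]>.02);print(np.percentile(W[k],[.5,99.5],axis=0))
E
```

```text
[[262.3 163.7 115. ]
 [306.7 163.7 119. ]
 [263.8 255.9  94. ]
 [304.9 255.6  90. ]]
[[0.4473 0.2379]
 [0.4636 0.2697]
 [0.5188 0.2012]
 [0.5349 0.2332]] (array([491.13894562, 235.49497631]), np.float32(-27.132557), (35.84165573120117, 80.3200912475586))
[[ 0.57262044 -0.18975517  0.02004173]
 [ 0.7356699   0.26278326  0.07874915]]
```

Request:
carry_out:
  increments:
    - [0.0007, 0.0023, -0.04, 0.1, -1]
    - [0.0007, 0.0023, -0.08, 0.1, -1]
    - [0.0007, 0.0023, -0.105, 0.1, -1]
    - [0.0007, 0.0023, -0.111, 0.1, -1]
    - [0.0007, 0.0023, -0.111, 0.1, -1]
    - [0.0007, 0.0023, -0.111, 0.1, -1]
    - [0.0007, 0.0023, -0.111, 0.1, 0.6]
    - [0.0007, 0.0023, -0.111, 0.1, 0.6]
    - [0.0007, 0.0023, -0.111, 0.1, 0.6]
    - [0.0007, 0.0023, -0.111, 0.1, 0.6]
    - [0.0007, 0.0023, -0.111, 0.1, 0.6]
    - [0.0007, 0.0023, -0.111, 0.1, 0.6]
    - [0.0007, 0.0023, -0.111, 0.1, 0.6]
    - [0.0007, 0.0023, -0.111, 0.1, 0.6]
  grip_force: 25

```text
time_s: 11.05
tool_pos: [0.4908, 0.2379, 0.1882]
tool_rot: [180.0, -0.0, 63.0]
force: [-1.2, 0.3, 3.1]
grip_width: 0.0558
```

Request:
carry_out:
  increments:
    - [0, 0, 0.02, 0, 0.6]
    - [0, 0, 0.06, 0, 0.6]
    - [0, 0, 0.1, 0, 0.6]
    - [0.015, -0.04, 0.122, 6, 0.6]
    - [0.035, -0.08, 0.122, 12, 0.6]
    - [0.06, -0.12, 0.122, 18, 0.6]
    - [0.0815, -0.16, 0.122, 24, 0.6]
    - [0.0815, -0.2, 0.122, 25, 0.6]
    - [0.0815, -0.23, 0.122, 25, 0.6]
    - [0.0815, -0.245, 0.122, 25, 0.6]
    - [0.0815, -0.245, 0.122, 25, 0.6]
    - [0.0815, -0.245, 0.122, 25, 0.6]
    - [0.0815, -0.245, 0.122, 25, 0.6]

```text
time_s: 12.35
tool_pos: [0.5723, -0.0043, 0.3098]
tool_rot: [-180.0, -0.1, 88.2]
force: [0.9, 0.6, -1.2]
grip_width: 0.0557
```

```bash
python3 - <<'E'
from h import *
o,p,d=wsnap('w8'); print(o['tool_pos'],o['tool_rot'],o['time_s'],o['force'],o['grip_width'])
c=p[20:220,205:345]; cv2.imwrite('pics/c8.png',cv2.cvtColor(cv2.resize(c,None,fx=3,fy=3,interpolation=cv2.INTER_CUBIC),cv2.COLOR_RGB2BGR))
E
```

```text
[ 0.5722976  -0.00433764  0.30981206] [-1.7998624e+02 -7.5955809e-02  8.8239456e+01] 12.35 [ 0.85507344  0.6353393  -1.24019698] 0.05569474581508207
```

View pics/c8.png

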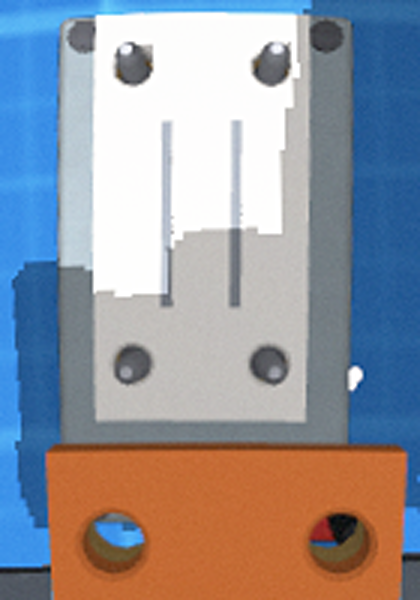

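```bash
python3 - <<'E'
from h import *
z=np.load('pics/w8_o.npz'); o=dict(tool_pos=z['pos'],tool_rot=z['rot'])
s=lambda a:np.array([[205+(x+.5)/3-.5,20+(y+.5)/3-.5] for x,y in a])
w=wray(o,s([(127,47),(278,48),(125,371),(275,373)]),.054); c,a,_=fit(w); print(w.round(4),c,a,_)
h=wray(o,s([(114,544),(339,543)]),o['tool_pos'][2]-.1675); dv=h[1]-h[0]; pa=np.degrees(np.arctan2(-dv[0],dv[1]))
pc=h.mean(0)[:2]+.04*np.array([np.cos(np.radians(pa)),np.sin(np.radians(pa))]); print(h.round(4),pa,pc, 'off',pc-o['tool_pos'][:2])
print('move',c/1000-pc, 'spin', a-pa)
E
```

```text
[[ 0.4321 -0.0246  0.054 ]
 [ 0.4338  0.0114  0.054 ]
 [ 0.512  -0.0278  0.054 ]
 [ 0.5138  0.0084  0.054 ]] [472.90429675  -8.16424554] -2.3336334 (36.23712921142578, 80.29872131347656)
[[ 0.5325 -0.0217  0.1423]
 [ 0.5335  0.0137  0.1423]] -1.5131406394555182 [ 0.57297515 -0.0050666 ] off [ 0.00067755 -0.00072895]
move [-0.10007086 -0.00309765] spin -0.8204927833960443
```

Request:
carry_out:
  increments:
    - [-0.04, -0.003, 0, -0.6, 0.6]
    - [-0.08, -0.003, 0, -0.6, 0.6]
    - [-0.1008, -0.003, 0, -0.6, 0.6]
    - [-0.1008, -0.003, -0.03, -0.6, 0.6]
    - [-0.1008, -0.003, -0.057, -0.6, 0.6]
    - [-0.1008, -0.003, -0.057, -0.6, 0.6]
    - [-0.1008, -0.003, -0.057, -0.6, 0.6]
    - [-0.1008, -0.003, -0.057, -0.6, 0.6]

```text
time_s: 13.2
tool_pos: [0.4724, -0.0096, 0.2544]
tool_rot: [179.9, -0.0, 87.5]
force: [-0.5, 0.3, -0.8]
grip_width: 0.0556
```

```bash
python3 - <<'E'
from h import *
o,p,d=wsnap('w9'); print(o['tool_pos'],o['tool_rot'],o['time_s'],o['force'],o['grip_width'])
c=p[150:350,200:360]; cv2.imwrite('pics/c9.png',cv2.cvtColor(cv2.resize(c,None,fx=3,fy=3,interpolation=cv2.INTER_CUBIC),cv2.COLOR_RGB2BGR))
E
```

```text
[ 0.47238886 -0.00958951  0.25442692] [ 1.79862234e+02 -2.27394914e-02  8.74794220e+01] 13.2 [-0.52324512  0.30173659 -0.75057537] 0.0556411616727503
```

View pics/c9.png

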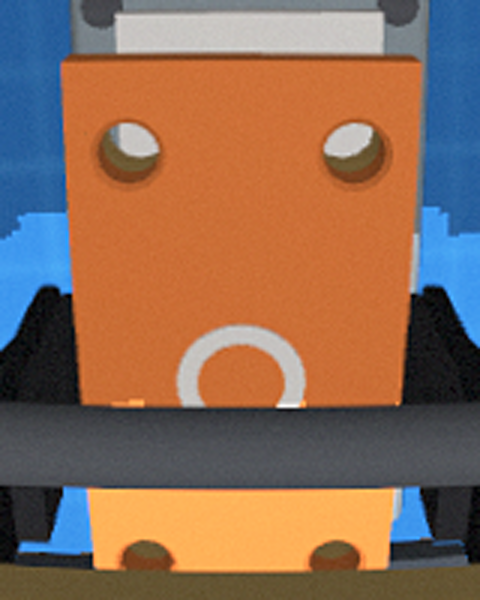

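Request:
carry_out:
  increments:
    - [-0.001, 0.002, 0, 0.1, 0.6]
    - [-0.001, 0.002, -0.004, 0.1, 0.6]
    - [-0.001, 0.002, -0.008, 0.1, 0.6]
    - [-0.001, 0.002, -0.012, 0.1, 0.6]
    - [-0.001, 0.002, -0.016, 0.1, 0.6]
    - [-0.001, 0.002, -0.02, 0.1, 0.6]
    - [-0.001, 0.002, -0.024, 0.1, 0.6]
    - [-0.001, 0.002, -0.024, 0.1, 0.6]

```text
time_s: 14.05
tool_pos: [0.4705, -0.008, 0.2285]
tool_rot: [-180.0, -0.0, 87.5]
force: [0.5, 0.3, -1.4]
grip_width: 0.0558
```

```bash
python3 - <<'E'
from h import *
o,p,d=wsnap('w10'); print(o['tool_pos'],o['tool_rot'],o['time_s'],o['force'],o['wrist_torque'],o['grip_width'])
c=p[150:350,200:360]; cv2.imwrite('pics/c10.png',cv2.cvtColor(cv2.resize(c,None,fx=3,fy=3,interpolation=cv2.INTER_CUBIC),cv2.COLOR_RGB2BGR))
E
```

```text
[ 0.47054094 -0.00797954  0.22850329] [-1.79999800e+02 -3.87730058e-03  8.75379473e+01] 14.05 [ 0.54998458  0.27991702 -1.35964635] [ 0.19655695 -0.18311291  0.00950796] 0.05577142674942467
```

View pics/c10.png

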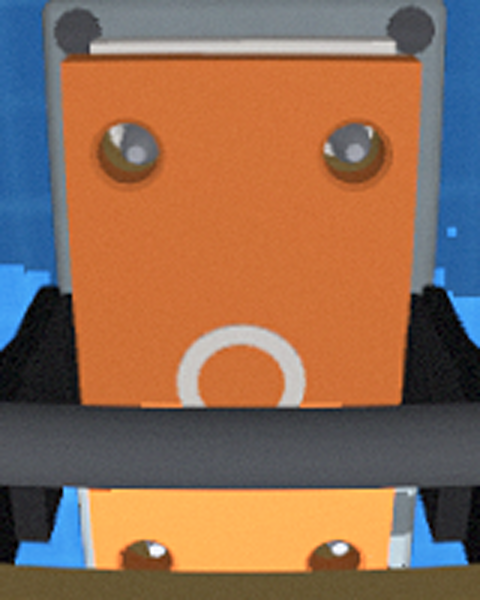

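Request:
carry_out:
  increments:
    - [0, 0.0005, -0.003, 0, 0.6]
    - [0, 0.0005, -0.006, 0, 0.6]
    - [0, 0.0005, -0.008, 0, 0.6]
    - [0, 0.0005, -0.009, 0, 0.6]
    - [0, 0.0005, -0.0095, 0, 0.6]
    - [0, 0.0005, -0.0095, 0, 0.6]

```text
time_s: 14.7
tool_pos: [0.4707, -0.0076, 0.2201]
tool_rot: [180.0, -0.0, 87.5]
force: [-1.2, 1.0, 4.7]
grip_width: 0.0561
```

Request:
carry_out:
  increments:
    - [0, 0, 0, 0, -0.6]
    - [0, 0, 0, 0, -0.6]
    - [0, 0, 0, 0, -0.6]
    - [0, 0, 0, 0, -0.6]
    - [0, 0, 0.02, 0, -0.6]
    - [0, 0, 0.05, 0, -0.6]
    - [0, 0, 0.09, 0, -0.6]
    - [0, 0, 0.09, 0, -0.6]

```text
time_s: 15.5
tool_pos: [0.4725, -0.0077, 0.3145]
tool_rot: [179.5, -0.1, 87.5]
force: [0.6, 0.4, 0.7]
grip_width: 0.0693
```

Request:
carry_out:
  increments:
    - [0.04, 0.01, 0, 0, 1]
    - [0.08, 0.02, 0, 0, 1]
    - [0.11, 0.034, 0, 0, 1]
    - [0.11, 0.034, 0, 0, 1]
    - [0.11, 0.034, 0, 0, 1]
    - [0.11, 0.034, 0, 0, 1]
    - [0.11, 0.034, 0, 0, 1]
    - [0.11, 0.034, 0, 0, 1]

```text
time_s: 16.3
tool_pos: [0.5798, 0.0258, 0.3098]
tool_rot: [180.0, -0.0, 87.5]
force: [-0.5, 0.2, -1.4]
grip_width: 0.0139
```

```bash
python3 - <<'E'
from h import *
o,p,d=wsnap('w11'); print(o['tool_pos'],o['tool_rot'],o['time_s'],o['force'],o['grip_width'])
p,d=snap('top','t11'); snap('scene','s11')
c=p[155:235,230:330]; cv2.imwrite('pics/c11.png',cv2.cvtColor(cv2.resize(c,None,fx=6,fy=6,interpolation=cv2.INTER_CUBIC),cv2.COLOR_RGB2BGR))
E
```

```text
[0.57984849 0.02583367 0.30977799] [ 1.79986060e+02 -1.71148021e-02  8.74835350e+01] 16.3 [-0.5052963   0.15574653 -1.35341603] 0.013897238960938687
```

View pics/w11.png

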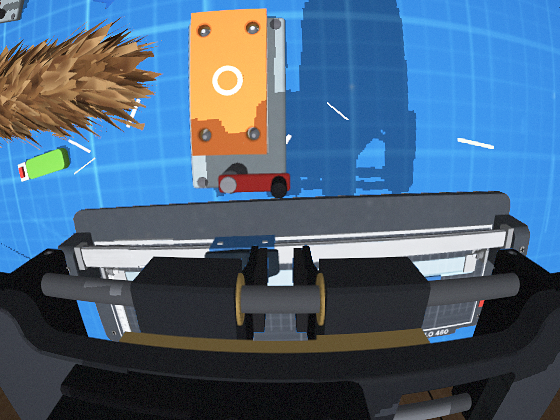

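View pics/c11.png

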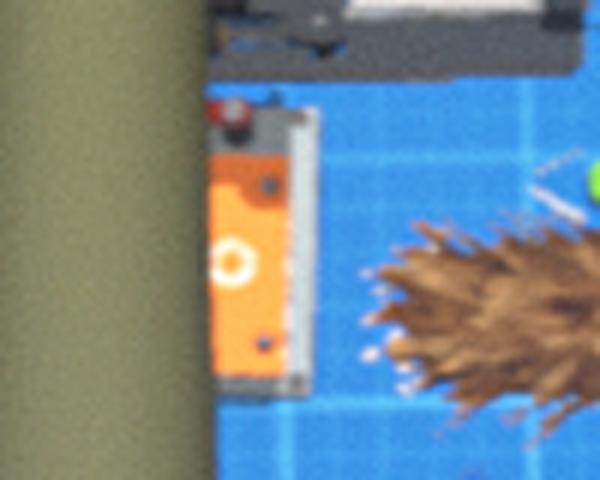

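View pics/s11.png

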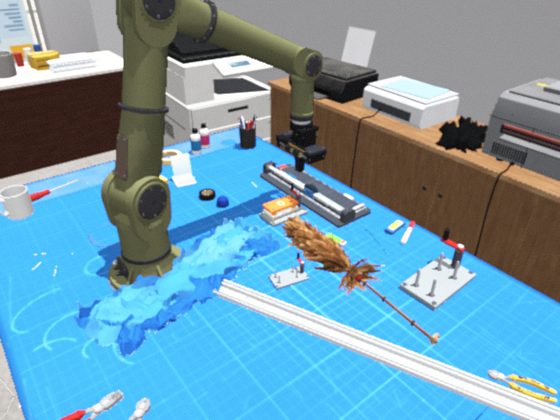

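```bash
python3 - <<'E'
from h import *
z=np.load('pics/w11_o.npz'); o=dict(tool_pos=z['pos'],tool_rot=z['rot'])
print('pivot',wray(o,[(228,184)],.065).round(4),'stubtop',wray(o,[(279,183)],.088).round(4))
d=np.load('pics/w11_d.npy')
print('tips',wray(o,[(204,30),(253,27),(205,133),(253,133)],.054).round(4),fit(wray(o,[(204,30),(253,27),(205,133),(253,133)],.054)))
for h in(.05,.052,.056): 
  w=wray(o,[(190,12),(265,8),(191,158),(268,154)],h); print(h,fit(w)[2])
D0=np.load('pics/top0_d.npy');W=cloud('top',D0);P=np.load('pics/top0.npy')
for u in (235,255,262,268):
  print(u,[(v,round(float(W[v,u,0]),3),round(float(W[v,u,2]),3)) for v in range(145,176,2)])
E
```

```text
pivot [[ 0.5467 -0.0109  0.065 ]] stubtop [[0.5431 0.0256 0.088 ]]
tips [[ 0.4319 -0.0242  0.054 ]
 [ 0.4333  0.0117  0.054 ]
 [ 0.5097 -0.0272  0.054 ]
 [ 0.5121  0.0081  0.054 ]] (array([471.77280372,  -7.88389157]), np.float32(-2.61557), (35.95346450805664, 78.88860321044922))
0.05 (58.66154861450195, 113.78418731689453)
0.052 (58.172645568847656, 112.83586883544922)
0.056 (57.1948356628418, 110.93923950195312)
235 [(145, 0.647, 0.023), (147, 0.64, 0.025), (149, 0.633, 0.027), (151, 0.628, 0.021), (153, 0.616, 0.045), (155, 0.609, 0.046), (157, 0.603, 0.046), (159, 0.604, 0.016), (161, 0.598, 0.016), (163, 0.592, 0.013), (165, 0.585, 0.016), (167, 0.579, 0.017), (169, 0.574, 0.008), (171, 0.57, 0.0), (173, 0.563, 0.001), (175, 0.557, 0.001)]
255 [(145, 0.645, 0.026), (147, 0.64, 0.022), (149, 0.634, 0.021), (151, 0.626, 0.027), (153, 0.615, 0.046), (155, 0.61, 0.042), (157, 0.601, 0.05), (159, 0.603, 0.017), (161, 0.597, 0.018), (163, 0.592, 0.012), (165, 0.586, 0.01), (167, 0.578, 0.015), (169, 0.575, 0.002), (171, 0.549, 0.089), (173, 0.546, 0.077), (175, 0.542, 0.068)]
262 [(145, 0.644, 0.03), (147, 0.641, 0.018), (149, 0.621, 0.07), (151, 0.614, 0.073), (153, 0.609, 0.069), (155, 0.6, 0.079), (157, 0.598, 0.062), (159, 0.604, 0.014), (161, 0.596, 0.02), (163, 0.591, 0.014), (165, 0.585, 0.013), (167, 0.577, 0.02), (169, 0.574, 0.004), (171, 0.555, 0.061), (173, 0.549, 0.062), (175, 0.544, 0.057)]
268 [(145, 0.645, 0.025), (147, 0.637, 0.031), (149, 0.619, 0.075), (151, 0.613, 0.075), (153, 0.607, 0.075), (155, 0.603, 0.066), (157, 0.599, 0.057), (159, 0.602, 0.018), (161, 0.597, 0.017), (163, 0.591, 0.015), (165, 0.585, 0.013), (167, 0.577, 0.02), (169, 0.575, -0.001), (171, 0.553, 0.069), (173, 0.548, 0.068), (175, 0.541, 0.068)]
```

Request:
carry_out:
  increments:
    - [-0.008, 0, 0, 0, 1]
    - [-0.011, 0, 0, 0, 1]
    - [-0.011, 0, 0, 0, 1]
    - [-0.011, 0, 0, 0, 1]
    - [-0.011, 0, -0.02, 0, 1]
    - [-0.011, 0, -0.04, 0, 1]
    - [-0.011, 0, -0.055, 0, 1]
    - [-0.011, 0, -0.061, 0, 1]
    - [-0.011, 0, -0.061, 0, 1]
    - [-0.011, 0, -0.061, 0, 1]

```text
time_s: 17.45
tool_pos: [0.5699, 0.0264, 0.2491]
tool_rot: [179.9, -0.0, 87.5]
force: [-0.1, 0.5, -0.5]
grip_width: 0.0003
```

```bash
python3 - <<'E'
from h import *
o,p,d=wsnap('w12'); print(o['tool_pos'],o['tool_rot'],o['time_s'],o['force'],o['grip_width'])
E
```

```text
[0.56988283 0.02637915 0.24908615] [ 1.79942364e+02 -7.83251695e-03  8.75248242e+01] 17.45 [-0.09672781  0.53138953 -0.48032204] 0.0003323281246646341
```

View pics/w12.png

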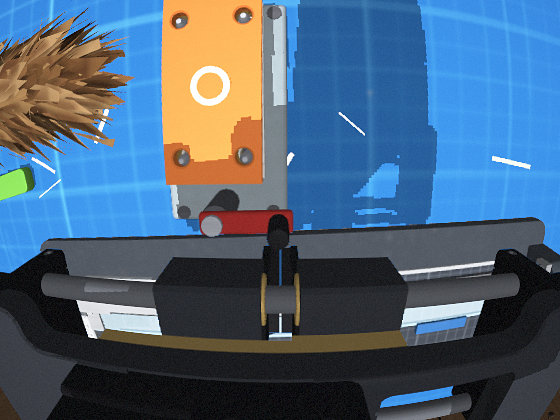

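Request:
carry_out:
  increments:
    - [-0.006, 0, 0, 0, 1]
    - [-0.0114, 0, 0, 0, 1]
    - [-0.016, 0.001, 0, 0, 1]
    - [-0.0205, 0.002, 0, 0, 1]
    - [-0.0246, 0.0024, 0, 0, 1]
    - [-0.0288, 0.0027, 0, 0, 1]
    - [-0.0323, 0.0033, 0, 0, 1]
    - [-0.0358, 0.0037, 0, 0, 1]
    - [-0.041, 0.001, 0, 0, 1]
    - [-0.0463, -0.0016, 0, 0, 1]
    - [-0.0507, -0.006, 0, 0, 1]
    - [-0.0551, -0.0105, 0, 0, 1]
    - [-0.057, -0.013, 0, 0, 1]
    - [-0.0587, -0.0155, 0, 0, 1]
    - [-0.0587, -0.0155, 0, 0, 1]

```text
time_s: 19.0
tool_pos: [0.5106, 0.0104, 0.2485]
tool_rot: [-180.0, 0.0, 87.5]
force: [0.7, 1.0, 0.5]
grip_width: 0.0006
```

```bash
python3 - <<'E'
from h import *
o,p,d=wsnap('w13'); print(o['tool_pos'],o['tool_rot'],o['time_s'],o['force'],o['grip_width'])
E
```

```text
[0.51060603 0.01035839 0.24850758] [-1.79993140e+02  4.73555118e-03  8.74856844e+01] 19.0 [0.65801103 1.00943149 0.4947835 ] 0.0005693011399418991
```

View pics/w13.png

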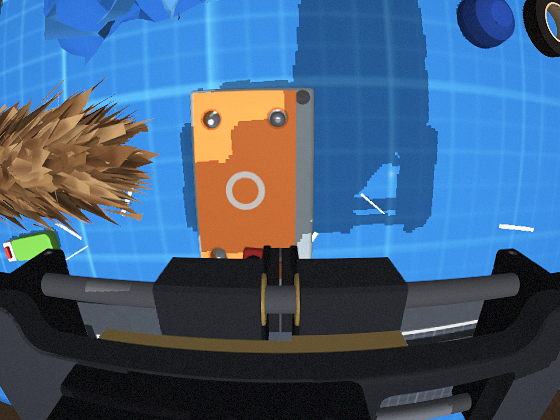

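Request:
carry_out:
  increments:
    - [0, 0.015, 0, 0, 1]
    - [0, 0.015, 0, 0, 1]
    - [0, 0.015, 0.04, 0, 1]
    - [0.03, 0.015, 0.06, 0, 1]
    - [0.07, 0.015, 0.06, 0, 1]
    - [0.07, 0.015, 0.06, 0, 1]
    - [0.07, 0.015, 0.06, 0, 1]
    - [0.07, 0.015, 0.06, 0, 1]

```text
time_s: 19.85
tool_pos: [0.5799, 0.0256, 0.3077]
tool_rot: [-179.9, 0.0, 87.5]
force: [0.8, -0.8, -0.0]
grip_width: 0.0005
```

```bash
python3 - <<'E'
from h import *
o,p,d=wsnap('w14'); print(o['tool_pos'],o['tool_rot'],o['time_s'],o['force'],o['grip_width'])
c=p[0:240,150:350]; cv2.imwrite('pics/c14.png',cv2.cvtColor(cv2.resize(c,None,fx=2.5,fy=2.5,interpolation=cv2.INTER_CUBIC),cv2.COLOR_RGB2BGR))
E
```

```text
[0.57989909 0.02556287 0.30771529] [-1.79879109e+02  2.14914014e-02  8.75185947e+01] 19.85 [ 0.8286428  -0.76930258 -0.00110109] 0.00047641152000732164
```

View pics/c14.png

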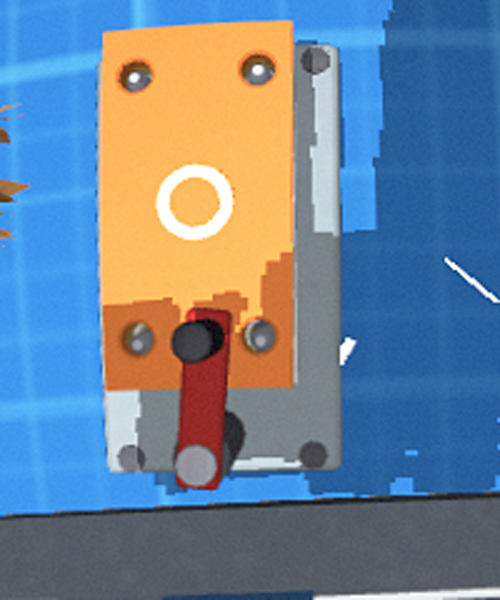

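```bash
python3 - <<'E'
from h import *
z=np.load('pics/w14_o.npz'); o=dict(tool_pos=z['pos'],tool_rot=z['rot'])
s=lambda a:np.array([[150+(x+.5)/2.5-.5,(y+.5)/2.5-.5] for x,y in a])
w=wray(o,s([(209.5,311),(197.5,488)]),.063); print(w.round(4)); d=w[0]-w[1]; print('world dir',np.degrees(np.arctan2(d[1],d[0])),np.linalg.norm(d))
st=wray(o,s([(204,338)]),.063); print(wray(o,s([(192,336)]),.088), wray(o,s([(197,465)]),.066))
t=wray(o,s([(136,75),(258,70),(137,339),(260,335)]),.054); print(t.round(4),fit(t))
E
```

```text
[[ 0.5041 -0.0045  0.063 ]
 [ 0.5542 -0.0115  0.063 ]]
world dir 172.07706001635123 0.05054088133777167
[[ 0.50980932 -0.00567727  0.088     ]] [[ 0.54685034 -0.0105868   0.066     ]]
[[ 0.4317 -0.0242  0.054 ]
 [ 0.4338  0.0113  0.054 ]
 [ 0.5108 -0.0277  0.054 ]
 [ 0.5121  0.0083  0.054 ]] (array([472.07933878,  -8.10110992]), np.float32(-2.5323792), (36.076663970947266, 79.16661834716797))
```

The catch is at about 1.47 rad, roughly 5° short. I'll push about 5 mm further.

Request:
carry_out:
  increments:
    - [-0.04, 0, 0, 0, 1]
    - [-0.07, 0, 0, 0, 1]
    - [-0.07, 0, 0, 0, 1]
    - [-0.07, 0, -0.03, 0, 1]
    - [-0.07, 0, -0.055, 0, 1]
    - [-0.07, 0, -0.06, 0, 1]
    - [-0.07, -0.006, -0.06, 0, 1]
    - [-0.07, -0.012, -0.06, 0, 1]
    - [-0.07, -0.0155, -0.06, 0, 1]
    - [-0.07, -0.018, -0.06, 0, 1]
    - [-0.07, -0.0198, -0.06, 0, 1]
    - [-0.07, -0.0198, -0.06, 0, 1]
    - [-0.07, -0.0198, -0.06, 0, 1]

```text
time_s: 21.2
tool_pos: [0.5108, 0.0061, 0.2486]
tool_rot: [180.0, -0.0, 87.5]
force: [0.3, -0.6, 0.2]
grip_width: 0.0006
```

Request:
carry_out:
  increments:
    - [0, 0.018, 0, 0, 1]
    - [0, 0.018, 0, 0, 1]
    - [0, 0.018, 0.04, 0, 1]
    - [0.03, 0.018, 0.06, 0, 1]
    - [0.07, 0.018, 0.06, 0, 1]
    - [0.07, 0.018, 0.06, 0, 1]
    - [0.07, 0.018, 0.06, 0, 1]
    - [0.07, 0.018, 0.06, 0, 1]

```text
time_s: 22.0
tool_pos: [0.5799, 0.0237, 0.3078]
tool_rot: [-179.9, 0.0, 87.5]
force: [-0.4, 1.0, -0.3]
grip_width: -0.0001
```

```bash
python3 - <<'E'
from h import *
o,p,d=wsnap('w15'); print(o['tool_pos'],o['tool_rot'],o['time_s'],o['force'],o['grip_width'])
c=p[0:240,150:350]; cv2.imwrite('pics/c15.png',cv2.cvtColor(cv2.resize(c,None,fx=2.5,fy=2.5,interpolation=cv2.INTER_CUBIC),cv2.COLOR_RGB2BGR))
E
```

```text
[0.57988067 0.02371565 0.30775778] [-1.79887017e+02  2.34889495e-02  8.75206061e+01] 22.0 [-0.35418104  0.99616565 -0.32701314] -8.025288866936396e-05
```

View pics/c15.png

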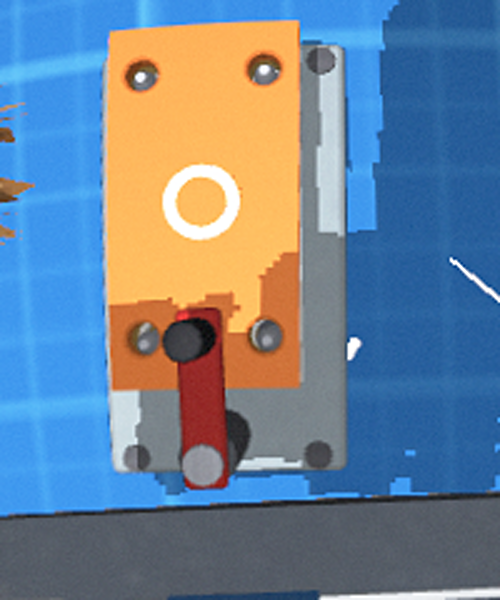

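```bash
python3 - <<'E'
from h import *
z=np.load('pics/w15_o.npz'); o=dict(tool_pos=z['pos'],tool_rot=z['rot'])
s=lambda a:np.array([[150+(x+.5)/2.5-.5,(y+.5)/2.5-.5] for x,y in a])
w=wray(o,s([(199.5,310),(206,488)]),.063); d=w[0]-w[1]; print('world dir',np.degrees(np.arctan2(d[1],d[0])))
# red arm right edge
w=wray(o,s([(221,320),(226,440)]),.063); d=w[0]-w[1]; print('edge dir',np.degrees(np.arctan2(d[1],d[0])))
a=wray(o,s([(188,337)]),.088)[0];b=wray(o,s([(203,466)]),.066)[0];d=a-b;print(a,b,np.degrees(np.arctan2(d[1],d[0])))
t=wray(o,s([(141,76),(263,69),(144,339),(265,335)]),.054); print(fit(t))
t=wray(o,s([(131,61-0),(131,61)]),.012)
d=np.load('pics/w15_d.npy')
E
```

```text
world dir 178.0560767888303
edge dir 178.72124718534457
[ 0.51000188 -0.00855928  0.088     ] [ 0.54724908 -0.01076296  0.066     ] 176.61411716976622
(array([472.23227381,  -8.35386088]), np.float32(-2.0949783), (35.48933792114258, 78.8030776977539))
```

Request:
carry_out:
  increments:
    - [-0.04, 0, 0, 0, 1]
    - [-0.07, 0, 0, 0, 1]
    - [-0.07, 0, 0, 0, 1]
    - [-0.07, 0, -0.03, 0, 1]
    - [-0.07, 0, -0.055, 0, 1]
    - [-0.07, 0, -0.06, 0, 1]
    - [-0.07, -0.006, -0.06, 0, 1]
    - [-0.07, -0.012, -0.06, 0, 1]
    - [-0.07, -0.0165, -0.06, 0, 1]
    - [-0.07, -0.019, -0.06, 0, 1]
    - [-0.07, -0.019, -0.06, 0, 1]
    - [-0.07, -0.019, -0.06, 0, 1]

```text
time_s: 23.25
tool_pos: [0.5109, 0.0051, 0.2488]
tool_rot: [180.0, -0.0, 87.5]
force: [-0.8, -0.1, -0.3]
grip_width: 0.0003
```

Request:
carry_out:
  increments:
    - [0, 0.018, 0, 0, 1]
    - [0, 0.018, 0, 0, 1]
    - [0, 0.018, 0.04, 0, 1]
    - [0.02, 0.03, 0.08, 0, 1]
    - [0.04, 0.07, 0.12, 0, 1]
    - [0.04, 0.12, 0.12, 0, 1]
    - [0.04, 0.17, 0.12, 0, 1]
    - [0.04, 0.22, 0.12, 0, 1]
    - [0.04, 0.27, 0.12, 0, 1]
    - [0.04, 0.3, 0.12, 0, 1]
    - [0.04, 0.3, 0.12, 0, 1]
    - [0.04, 0.3, 0.12, 0, 1]
    - [0.04, 0.3, 0.12, 0, 1]

```text
time_s: 24.55
tool_pos: [0.5514, 0.3031, 0.3683]
tool_rot: [180.0, 0.1, 87.4]
force: [0.4, -0.8, -0.0]
grip_width: 0.0001
```

```bash
python3 - <<'E'
from h import *
p,d=snap('top','t16'); P,D=snap('scene','s16')
c=np.hstack([cv2.resize(p[155:235,240:320],(400,400),interpolation=cv2.INTER_CUBIC),cv2.resize(P[180:230,250:310][:, :],(400,400),interpolation=cv2.INTER_CUBIC)])
cv2.imwrite('pics/c16.png',cv2.cvtColor(c,cv2.COLOR_RGB2BGR))
W=cloud('top',d); k=[W[v,u] for v in range(180,215,3) for u in range(260,278,3)]
hs=cv2.cvtColor(p,cv2.COLOR_RGB2HSV); m=(hs[...,0]<25)&(hs[...,1]>120)&(hs[...,2]>120); m[:, :245]=0;m[:,288:]=0;m[:165]=0;m[225:]=0
m=cv2.erode(m.astype(np.uint8),np.ones((3,3)))>0
w=W[m]; print(len(w),np.median(w,axis=0)); A=np.c_[w[:,:2]-w[:,:2].mean(0),np.ones(len(w))]; print(np.linalg.lstsq(A,w[:,2],rcond=None)[0])
E
```

```text
344 [ 0.45979977 -0.00974875  0.05361622]
[ 0.00316232 -0.02356671  0.05350828]
```

View pics/c16.png

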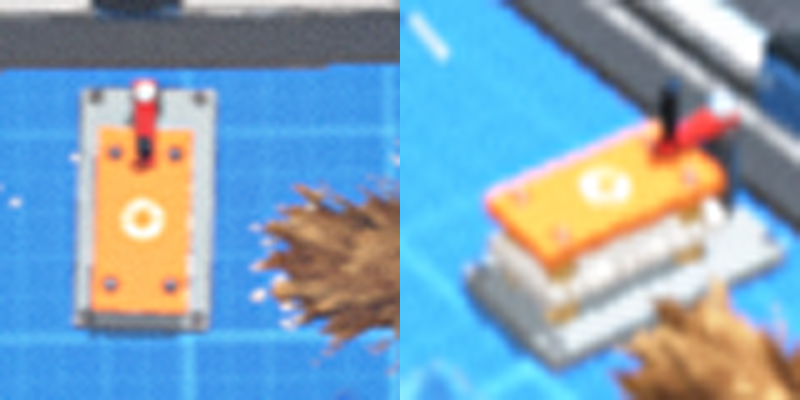

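View pics/t16.png

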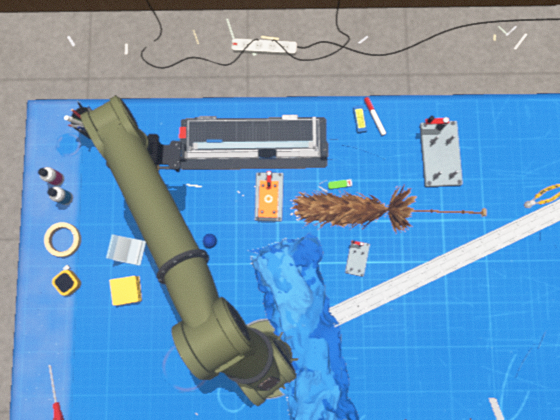

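The stack sits flat, with its top at about 53 mm by the top camera, which read about 1.5 mm high on the table too. The catch lies along the stack and the other things are where they were.

```bash
python3 -c "
from cell import env
print(env.sign_off())"
```

```text
the job is handed in; nothing more can be done
None
```

The jig is loaded and locked, and the job was handed in about 25 s in, well under the 67 s limit. I worked on the middle-sized jig: the white panel went on first, the orange one on top, then the red catch was swung across.

- **White panel:** it touched down at the expected height with about 7 N of contact.
- **Orange panel:** it also touched down at the expected height with about 5 N. In the last top view its face reads 53.6 mm against a nominal 52 mm. That camera read about 1.5 mm high on the table too. The face is level to about 1.4° across and 0.2° along, which is about what the depth noise allows.
- **Catch:** the first push stopped at about 84°, so I pushed it again. It then measured 89 to 91°, depending on the method. I gave it one last push of about 1 mm and did not measure the angle again, but the last pictures show it straight across the stack.
- **Other things:** the magnet and lighter look unmoved in the last top view. The arm hid the black tape there, but it was in place in an earlier view and nothing came near it afterwards.
- **Forces:** the readings I saw stayed below 10 N.

The measured tool position was 1 to 2 mm off the commanded one at times. I corrected for this from the wrist camera before lowering each panel.

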